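Free the mask board from its hold-down finger and light it

TASK

Swing the spring hold-down finger up until it stays standing open, then slide the mount board with the little mask along the channel, on the bed, into the bay in front of the raking lamp until it is fully home against the end stop there. Then pull the knob on top of the lamp all the way out (up) for a moment to switch the lamp on, and let it spring back. Do not touch the carved mask, leave the finger open and leave the other things where they are.

Things in the scene. Friction and masses are not known exactly. Their poses are not given: they have to be found in the camera images.
- stage: Fixed examination bed: grey slab 126 x 410 mm, top 20 mm above the table; origin at its centre on the table; x axis to the far side (finger and lamp), y along the channel, z up. Rails 8 mm high above the slab leave a channel 96 mm wide (x -48 to +48). End stops 10 mm high, inner faces at y = +-195 mm. The board starts near the middle; the bay wanted is the end behind which the lamp stands.
- finger (a joint): Finger angle, rad: about 0 with its rubber toe pressing the board's far edge (about 4 N), growing as the toe swings up and the stalk goes to the bed's +x, stop at 1.45. Hinge along y at bed x = 95 mm, y = 0, height 55 mm. Over-centre spring: below about 0.65 it snaps shut, beyond it snaps open and stays at 1.45. Pushing the stalk to +x just below its ball takes about 5 N.
- stalk_top (a point): Centre of the 18 mm ball on the finger's stalk (round, 8 mm thick, 75 mm long from the hinge, leaning 0.25 rad to the far side); closed: 128 mm above the table, bed x = 114 mm, y = 0. The finger's flat arm, 14 mm wide, reaches 70 mm from the hinge towards -x, at right angles to the upright, its toe 64 mm from the hinge.
- board_center (a point): Centre (half-way up) of the loose mount board: plain plywood 92 mm (bed x) x 110 mm (bed y) x 12 mm, lying on the bed in the channel, its top 4 mm above the rails; about 0.2 kg with the mask; axes parallel to the bed's.
- mask: Small brown carved wooden mask glued face up on the board, not to be touched: origin at the underside of its middle, on the board's top, 12 mm to -x of the board's centre; 50 mm wide (x -25 to +25 mm), reaching in y from -25 mm to +43 mm (crown) and up to 28 mm above the board.
- lamp_bay (a point): The point where the board's centre is when the board is fully home in the lamp's bay (touching that end stop, mid-channel): 140 mm along the bed from its centre, to the side where the lamp stands, 26 mm above the table. Fixed.
- knob_grip (a point): Centre of the lamp knob's head, axis vertical: black disc 28 mm across, 20 mm high, on a 10 mm stem; at rest 98 mm above the table and 28 mm above the lamp's flat top. The lamp is a fixed grey box 60 x 110 x 70 mm high with a white light strip on its front, standing 95 mm to bed +x of the bay point. Nothing else stands up from its top.
- lamp_knob (a joint): Pull of the lamp knob in m: 0 at rest, 0.010 pulled fully up. Its spring takes 2 N to start and 6 N at full pull and returns it when let go.
- logger: A plain white box of the lamp's size without a knob, fixed, behind the other bay.
- brush: Loose brush lying in front of the bed; origin under its middle.
- loupe_mid (a point): Loose black loupe ring, 48 mm across, 22 mm high, in front of the bed; the point is at its centre.
- jar: Loose amber glass jar, 48 mm across, 60 mm high, beyond the bed and its lamp; origin under its centre.
- bowl: Loose terracotta bowl, 110 mm across, 60 mm high, to the right; origin under its centre.
- pawn: Loose turned wooden finial, 60 mm across, 140 mm high, to the right; origin under its centre.
- cup: Loose white cup, 70 mm across, 80 mm high, to the left; origin under its centre.
- casket: Loose dark wooden box 90 x 120 x 55 mm, to the left; origin under its centre.
Mind the look-alikes: they are no part of the job. Leave any green, purple or yellow look-alike of the part that bears lamp_bay alone.

How it is judged:
On the way, in this order (a step that is already met when the one before it is completed fails the run):
1. the finger stands open while the board is still where it was (value of joint finger above 1.2 rad and distance of board_center from where it was at the start of the episode below 0.012 m), for 0.2 s.
2. the board is home in the lamp's bay (distance between board_center and lamp_bay below 0.006 m and value of joint finger above 1.2 rad), for 0.2 s.
3. the lamp knob is pulled out (value of joint lamp_knob above 0.0075 m), for 0.1 s.
At the end, for the whole second after the job is handed in: The board lies at rest in the lamp's bay with its centre within 6 mm of the bay point and square to the bed within 0.06 rad, the finger stands open (over 1.2 rad) and the lamp knob is back at rest (under 2 mm) (all of step 2 and angle between the y axis of board_center and the y axis of stage, either way round below 0.06 rad and linear speed of mask below 0.01 m/s and value of joint lamp_knob below 0.002 m); the robot touches nothing.
It fails at once if the carved mask is touched by the robot (over 1 N) (contact force between any of the fingers, the arm and mask above 1 N).
It fails at once if the board is dragged more than 15 mm while the finger still presses it (value of joint finger below 0.4 rad and distance of board_center from where it was at the start of the episode above 0.015 m).
It fails at once if the board is lifted more than 25 mm off the bed instead of slid (height (world z) of board_center above 0.051 m).
It fails at once if a bystander is moved more than 30 mm (distance of any of brush, loupe_mid, jar, bowl, pawn, cup, casket from where it was at the start of the episode above 0.03 m).
It also fails if it takes over 64 s, if anything falls off the work surface, if the arm or the gripper's body presses on something with over 40 N, if the wrist force passes 120 N, or if a joint passes its speed limit or range.

ROBOT

A 7-joint arm with a two-finger parallel gripper is mounted at the origin on the work surface. World frame = base frame: x ahead of the robot, y to its left, z up, the work surface at z = 0. Lengths are in m, angles in rad, forces in N, time in s.
With the tool pointing down it reaches from about 0.35 to 0.9 m from the base axis. Payload 8.1 kg.
Tool frame: the origin (TCP) lies where the fingers leave the gripper's body, on its centre line; the fingertips stand 66 mm ahead of it and the grasp point (between the pads) lies 47 mm ahead of it; z points along the fingers, y is the line along which they close (so a half turn about z gives the same grasp; the last joint's range is limited). The gripper opens to 92 mm and grips with 3 to 60 N. Pads are 19 mm wide; open, the fingers measure 130 mm over their backs; the gripper's body (75 mm by 190 mm) begins 47 mm behind the grasp point.
Start: joints at [1.138, 0.434, 0.025, 1.573, -0.012, 1.134, -0.075], TCP at [0.202, -0.591, 0.292] pointing down, gripper open.
Joint ranges: [-2.62, 2.62], [-0.44, 2.09], [-1.27, 1.32], [0.08, 2.57], [-1.32, 4.46], [0.12, 2], [-2.74, 2.74]. Speed limits (rad/s): [2.22, 2.22, 3.01, 3.01, 3.14, 3.14, 3.14].

INTERFACE

Orientations are given as a unit quaternion [w, x, y, z].
In Python, from station import * gives the robot as it stands.
- The arm moves only by the shell command python3 -m handwheel 'ROWS' [FORCE]. ROWS is JSON, a list of rows, each a list of 7 numbers: the shift along the tool's x, y, z in cm, then the turn, a rotation vector about the tool's x, y, z in degrees, then the gripper's target within -1 to 1 (shut at 1, half-way at 0, fully open at -1). A call has 1 to 20 rows; each row is the pose to reach, as a shift and turn from the pose commanded when the call began, along the tool's axes at that moment; what a row does not reach only later rows make up. A row lasts 1/12 s, in which the tool goes at most 41.7 mm and 7.16 degrees, less where a joint would pass 70% of its speed; a pose out of reach is approached as far as the arm can. A call with a gripper value outside its range is refused whole. The fingers move at their own pace and stop on an object; FORCE is the grip in N (left out, the last holds). Time passes only in rows, so rows that repeat a pose let the fingers close. It gives the time, the measured TCP pose, the force, the opening and the grip force at its end, in the units of the state.
- sense(): the state, without advancing time (a new reading comes with each control period).
- grab_frame(name): name is "scene" or "top" or "wrist"; returns a dict with "img" (420x560x3 uint8, red, green, blue), "depth" (420x560 float32, m along the optical axis (not along the pixel's ray), 0 where there is no reading), "mtx" (3x3 intrinsics, pixels), "pose" (4x4, takes a point from camera to world coordinates). Camera axes: x right, y down, z forward; pixel columns grow to the right and rows downward; lengths in m; the calibration is good to about 2 mm. A picture is of the moment at which its call begins.
- sign_off(): hands the job in; it is judged then, once.
The state is a dict: "time": time; "joint_pos": joint angles; "dq": joint speeds; "tau": joint torques, N m; "ee_pos": TCP position; "ee_rot": TCP orientation; "contact_force": force on the tool from outside, world axes, zero at the start; "moment": the same for the moment, N m; "opening": finger opening in m; "gripper_force": force on a finger pad.
Only numpy, scipy, OpenCV 4.12 (cv2) and the standard library are available. Lean on these libraries where they do the work, as an engineer would, in place of code of your own. Each camera call takes 0.05 s, during which the arm holds its last target. There are 200 camera calls.

## Working session

There is one attempt and no reset: what is moved stays moved. The work goes in short steps, Python scripts to look and compute and a shell command to move; the robot and the scene stay as the last step left them, time stands still between calls to the robot, and variables do not carry over. Pictures are saved under pics/ and viewed, at most 10 in all, crops included, and the job is handed in when it is done.

```bash
mkdir -p pics; cat > h.py <<'E'
from station import *
import numpy as np, cv2, pickle
def snap(name,fn):
    f=grab_frame(name); pickle.dump(f,open(f'pics/{fn}.pkl','wb'))
    cv2.imwrite(f'pics/{fn}.png',f['img'][:,:,::-1]); return f
def load(fn): return pickle.load(open(f'pics/{fn}.pkl','rb'))
def pt(f,u,v,z=None):
    K=f['mtx'];T=f['pose'];r=np.array([(u-K[0,2])/K[0,0],(v-K[1,2])/K[1,1],1])
    if z is None: 
        d=f['depth'][int(v),int(u)]; return T[:3,:3]@(r*d)+T[:3,3]
    w=T[:3,:3]@r; return T[:3,3]+w*(z-T[2,3])/w[2]
E
python3 - <<'E'
from h import *
s=sense();print(s)
a=snap('top','top0');b=snap('scene','scene0')
import numpy as np
cv2.imwrite('pics/both.png',cv2.resize(np.vstack([a['img'],b['img']])[:,:,::-1],(560,840))[:, :]) if 0 else None
E
```

```text
{'time': 0.0, 'joint_pos': array([ 1.13838089,  0.4352118 ,  0.02497073,  1.57410021, -0.01163699,
        1.13394221, -0.07512717]), 'dq': array([-0.0007686 , -0.00117226, -0.00130917,  0.00107653, -0.00197229,
       -0.00146054,  0.00053099]), 'tau': array([-2.00026861e-04, -6.67843366e+01,  9.84950624e-01, -3.14462149e+01,
       -6.05840608e-02,  4.27591510e-02,  1.16046112e-04]), 'ee_pos': array([ 0.20225606, -0.5909513 ,  0.29145057]), 'ee_rot': array([-7.37637182e-04,  9.86442305e-01,  1.64106682e-01, -1.75460505e-04]), 'contact_force': array([0.94536928, 0.04512374, 0.09915169]), 'moment': array([-0.0245535 , -0.04762027, -0.02389622]), 'gripper_force': 0.0, 'opening': 0.09184800956289424}
```

View pics/top0.png

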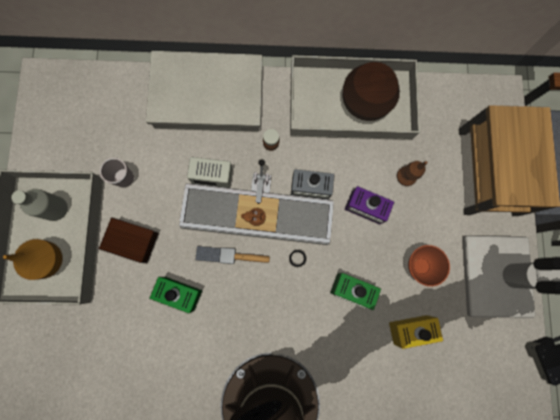

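View pics/scene0.png

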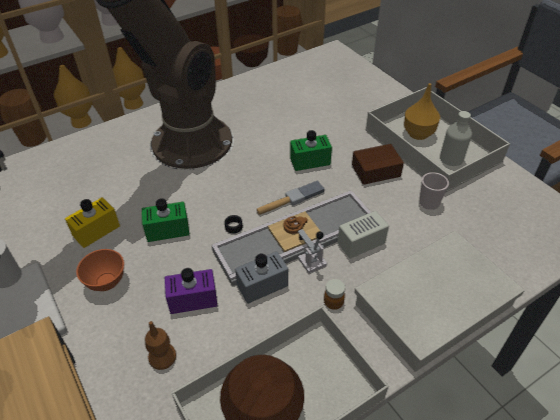

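Top view: the robot is at (270,395), with world x up the image. The bed spans (182–331, 186–243), the board is at (257,213) and the finger at (262,180). 

Lamp candidates are grey (313,182), purple (370,204), green (357,290) and (175,294), yellow (417,332), and the white logger (209,171). I choose the grey one, which stands behind the bed's right end. I'll check it in a close crop.

```bash
python3 - <<'E'
from h import *
a=load('top0')
c=a['img'][145:250,170:345,::-1]
cv2.imwrite('pics/crop.png',cv2.resize(c,None,fx=4.5,fy=4.5,interpolation=cv2.INTER_CUBIC))
print(a['pose'].round(3),a['mtx'])
for u,v in [(313,178),(209,165),(200,210),(310,215),(243,205),(256,216),(262,163),(370,204)]: print(u,v,pt(a,u,v).round(4))
E
```

```text
[[ 0.019 -0.987  0.162  0.327]
 [-0.999 -0.024 -0.031  0.017]
 [ 0.035 -0.161 -0.986  1.063]
 [ 0.     0.     0.     1.   ]] [[383.75284341   0.         280.33882039]
 [  0.         383.75284341 213.82689661]
 [  0.           0.           1.        ]]
313 178 [ 0.5787 -0.0954  0.1077]
209 165 [0.6162 0.1778 0.0707]
200 210 [0.5027 0.204  0.0215]
310 215 [ 0.4965 -0.098   0.02  ]
243 205 [0.5183 0.0868 0.0282]
256 216 [0.484  0.0495 0.0588]
262 163 [0.6055 0.0359 0.1383]
370 204 [ 0.518  -0.2468  0.0894]
```

View pics/crop.png

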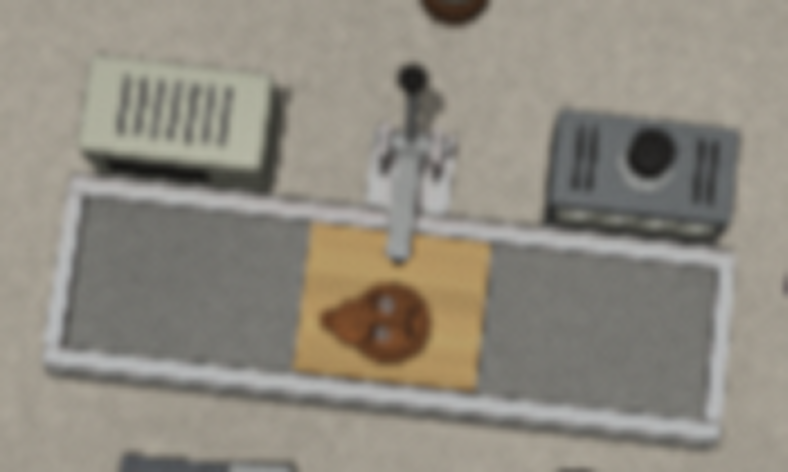

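The crop shows the grey lamp with its black knob at (651,152), the finger ball at (412,78), and bed top corners at (78,180), (733,252), (717,440) and (47,370). The board spans about (300–490, 225–390), with the mask's crown to the left (+y). The choice of lamp is confirmed.

```bash
python3 - <<'E'
from h import *
from scipy.optimize import least_squares
a=load('top0')
P=lambda x,y,z: pt(a,170+(x+.5)/4.5-.5,145+(y+.5)/4.5-.5,z)[:2]
obs=[((651,152,.108),(.095,-.140)),((412,78,.128),(.114,0)),((78,180,.028),(.063,.205)),((733,252,.028),(.063,-.205)),((717,432,.028),(-.063,-.205)),((47,362,.028),(-.063,.205))]
W=np.array([P(*o) for o,_ in obs]);B=np.array([b for _,b in obs])
R=lambda t:np.array([[np.cos(t),-np.sin(t)],[np.sin(t),np.cos(t)]])
f=lambda p:((B@R(p[2]).T+p[:2])-W).ravel()
r=least_squares(f,[.5,.05,0],loss='soft_l1',f_scale=.002);p=r.x
print(p,np.degrees(p[2]));print((f(p)*1000).reshape(-1,2).round(1))
Bd=np.array([P(*c,.032) for c in [(311,224),(491,241),(478,388),(296,371)]])
print('board corners bed',((Bd-p[:2])@R(p[2])).round(4))
g=lambda x,y:(R(p[2])@[x,y]+p[:2]).round(4)
print('knob',g(.095,-.14),'ball',g(.114,0),'bay',g(0,-.14),'stage',g(0,0))
s=sense();q=s['ee_rot'];print('tool yaw: x axis dir',2*np.degrees(np.arctan2(q[2],q[1])))
E
```

```text
[ 0.49714009  0.04843959 -0.09435427] -5.40610131477502
[[  0.9  -1.2]
 [ -0.7  -0.6]
 [  7.9   4.5]
 [  3.6  -2.4]
 [-10.9  -0.6]
 [ -5.4   4.4]]
board corners bed [[ 0.0447  0.0552]
 [ 0.0474 -0.0546]
 [-0.043  -0.0571]
 [-0.0456  0.0524]]
knob [ 0.5785 -0.0999] ball [0.6106 0.0377] bay [ 0.484  -0.0909] stage [0.4971 0.0484]
tool yaw: x axis dir 18.89006355511858
```

```bash
python3 -m handwheel '[[51.3,-49.6,0,0,0,25,-1],[51.3,-49.6,0,0,0,25,-1],[51.3,-49.6,0,0,0,25,-1],[51.3,-49.6,0,0,0,25,-1],[51.3,-49.6,0,0,0,25,-1],[51.3,-49.6,0,0,0,25,-1],[51.3,-49.6,0,0,0,25,-1],[51.3,-49.6,0,0,0,25,-1],[51.3,-49.6,0,0,0,25,-1],[51.3,-49.6,0,0,0,25,-1],[51.3,-49.6,0,0,0,25,-1],[51.3,-49.6,0,0,0,25,-1],[51.3,-49.6,0,0,0,25,-1],[51.3,-49.6,0,0,0,25,-1],[51.3,-49.6,0,0,0,25,-1],[51.3,-49.6,0,0,0,25,-1],[51.3,-49.6,0,0,0,25,-1],[51.3,-49.6,0,0,0,25,-1],[51.3,-49.6,0,0,0,25,-1],[51.3,-49.6,0,0,0,25,-1]]' && python3 - <<'E'
from h import *
f=snap('wrist','w1');print(f['pose'].round(3),f['mtx'][0]);print(sense()['time'])
E
```

```text
time: 1.77
ee_pos: [0.5268, 0.0439, 0.2917]
ee_rot: [0.0, 0.999, -0.053, -0.001]
contact_force: [-0.4, -0.2, 0.1]
opening: 0.0917
gripper_force: 0.0
[[-0.105 -0.963 -0.249  0.594]
 [-0.994  0.101  0.027  0.036]
 [-0.     0.251 -0.968  0.384]
 [ 0.     0.     0.     1.   ]] [327.09386787   0.         277.61559098]
1.8167
```

View pics/w1.png

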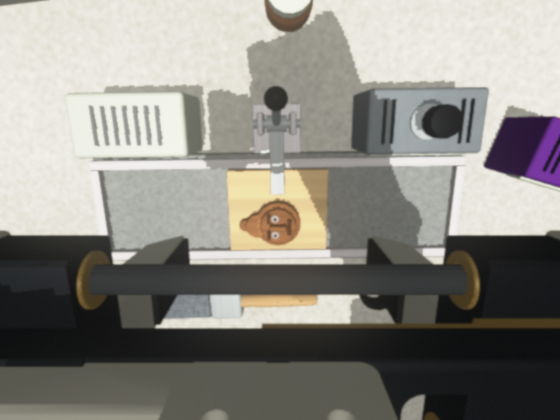

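The wrist view shows the ball at (276,98), the knob top at (442,121), board top corners at (229,170), (327,170), (328,249) and (229,249), and the far rail's outer top edge from (92,162) to (465,157).

```bash
python3 - <<'E'
from h import *
from scipy.optimize import least_squares
a=load('w1')
P=lambda x,y,z: pt(a,x,y,z)[:2]
obs=[((442,121,.108),(.095,-.140)),((276,98,.128),(.114,0)),((92,162,.028),(.0555,.205)),((465,157,.028),(.0555,-.205))]
W=np.array([P(*o) for o,_ in obs]);B=np.array([b for _,b in obs])
R=lambda t:np.array([[np.cos(t),-np.sin(t)],[np.sin(t),np.cos(t)]])
f=lambda p:((B@R(p[2]).T+p[:2])-W).ravel()
r=least_squares(f,[.5,.05,0],loss='soft_l1',f_scale=.002);p=r.x
print(p,np.degrees(p[2]));print((f(p)*1000).reshape(-1,2).round(1))
Bd=np.array([P(*c,.032) for c in [(229,170),(327,170),(328,249),(229,249)]])
print('board corners bed',((Bd-p[:2])@R(p[2])).round(4), Bd.round(4), 'yaw',[np.degrees(np.arctan2(*(d*[1,-1]))) for d in (Bd[1]-Bd[0],Bd[2]-Bd[3])])
g=lambda x,y:(R(p[2])@[x,y]+p[:2]).round(4)
print('knob',g(.095,-.14),'ball',g(.114,0),'bay',g(0,-.14),'stage',g(0,0))
s=sense();q=s['ee_rot'];yt=2*np.arctan2(q[2],q[1]);print('tool yaw',np.degrees(yt),'tcp in bed',R(p[2]).T@(s['ee_pos'][:2]-p[:2]),s['ee_pos'][2])
E
```

```text
[ 0.49848221  0.0469196  -0.09125488] -5.228519563948911
[[ 0.1 -4. ]
 [ 1.1  0.9]
 [-0.4  4.7]
 [-0.7 -0.9]]
board corners bed [[ 0.0461  0.0513]
 [ 0.0447 -0.0545]
 [-0.0466 -0.0579]
 [-0.0451  0.056 ]] [[ 0.5491  0.0938]
 [ 0.538  -0.0114]
 [ 0.4468 -0.0065]
 [ 0.4587  0.1068]] yaw [np.float64(-6.0151599323460285), np.float64(-6.008587100150854)]
knob [ 0.5803 -0.1012] ball [0.612  0.0365] bay [ 0.4857 -0.0925] stage [0.4985 0.0469]
tool yaw -6.160416813611397 tcp in bed [ 0.02842734 -0.00149731] 0.2917697158694256
```

```bash
python3 -m handwheel '[[4.2,0,4,0,0,0,1],[4.2,0,8,0,0,0,1],[4.2,0,11.4,0,0,0,1],[4.2,0,11.4,0,0,0,1],[4.2,0,11.4,0,0,0,1],[4.2,0,11.4,0,0,0,1],[4.2,0,11.4,0,0,0,1],[4.2,0,11.4,0,0,0,1],[4.2,0,11.4,0,0,0,1],[4.2,0,11.4,0,0,0,1],[4.2,0,11.4,0,0,0,1],[4.2,0,11.4,0,0,0,1]]' 20
python3 -m handwheel '[[1.0,0,0,0,0,0,1],[2.0,0,0,0,0,0,1],[2.7,0,0,0,0,0,1],[3.3,0,0.1,0,0,0,1],[3.9,0,0.2,0,0,0,1],[4.5,0,0.5,0,0,0,1],[5.1,0,0.9,0,0,0,1],[5.7,0,1.4,0,0,0,1],[6.2,0,1.9,0,0,0,1],[6.6,0,2.4,0,0,0,1],[7.0,0,3.0,0,0,0,1],[7.0,0,3.0,0,0,0,1],[7.0,0,3.0,0,0,0,1]]'
python3 - <<'E'
from h import *
f=snap('scene','s2');snap('wrist','w2')
cv2.imwrite('pics/s2c.png',cv2.resize(f['img'][170:320,180:400,::-1],None,fx=3,fy=3,interpolation=cv2.INTER_CUBIC))
E
```

```text
time: 2.82
ee_pos: [0.569, 0.0396, 0.1786]
ee_rot: [0.0, 0.999, -0.053, 0.0]
contact_force: [-0.1, -0.1, -0.2]
opening: 0.0165
gripper_force: 0.0
time: 3.9
ee_pos: [0.6387, 0.0318, 0.1477]
ee_rot: [0.0, 0.999, -0.053, -0.0]
contact_force: [-0.7, -0.0, 0.3]
opening: 0.0001
gripper_force: 0.0
```

View pics/s2c.png

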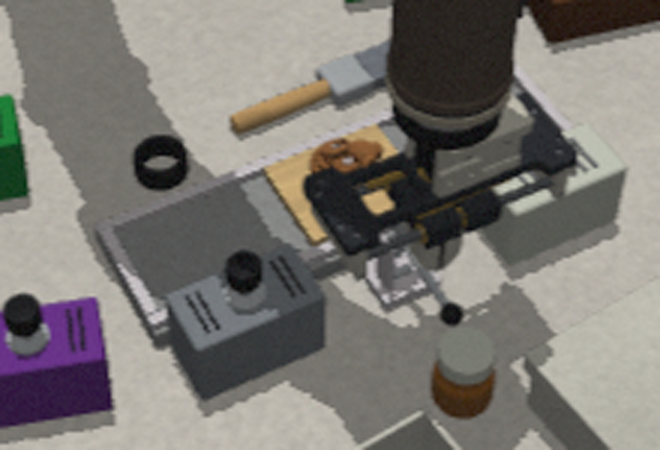

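The scene crop shows the stalk laid over with its ball at (452,313), so the finger is open. The board is undisturbed. Next I go up, across and down behind the board's +y edge.

```bash
python3 -m handwheel '[[0,0,-4,0,0,0,1],[0,0,-8,0,0,0,1],[0,0,-12,0,0,0,1],[-14.2,-10,-12,0,0,0,1],[-14.2,-10,-12,0,0,0,1],[-14.2,-10,-12,0,0,0,1],[-14.2,-10,-12,0,0,0,1],[-14.2,-10,-12,0,0,0,1],[-14.2,-10,-12,0,0,0,1],[-14.2,-10,-9,0,0,0,1],[-14.2,-10,-5,0,0,0,1],[-14.2,-10,-1,0,0,0,1],[-14.2,-10,3,0,0,0,1],[-14.2,-10,3,0,0,0,1],[-14.2,-10,3,0,0,0,1]]'
python3 - <<'E'
from h import *
f=snap('wrist','w3')
E
```

```text
time: 5.25
ee_pos: [0.5075, 0.1456, 0.1173]
ee_rot: [0.001, 0.999, -0.054, -0.002]
contact_force: [0.1, -0.3, 1.2]
opening: 0.0005
gripper_force: 0.0
```

View pics/w3.png

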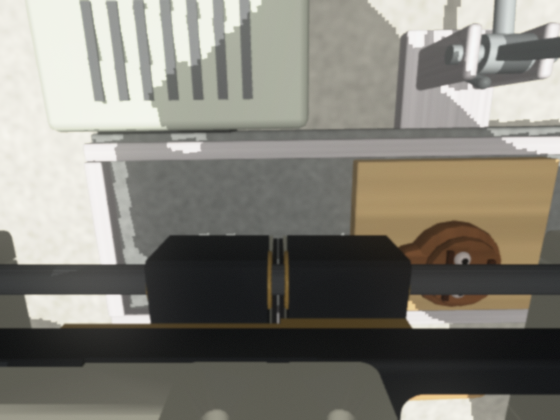

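The view shows the closed fingers over the slab in the channel. The board's +y edge is at column ~354 and the far rail's top inner edge is at row ~157. The mask is clear of the fingers, and the finger arm stands at (530,45).

```bash
python3 - <<'E'
from h import *
f=load('w3');s=sense();q=s['ee_rot'];t=2*np.arctan2(q[2],q[1])
X=np.array([np.cos(t),np.sin(t)]);Y=np.array([np.sin(t),-np.cos(t)])
print(s['ee_pos'],s['contact_force'])
for n,u,v,z in [('edge',355,165,.032),('edge2',352,230,.032),('railL',110,159,.028),('railR',540,156,.028)]:
    d=pt(f,u,v,z)[:2]-s['ee_pos'][:2];print(n,(d@X*1000).round(1),(d@Y*1000).round(1))
E
```

```text
[0.50885826 0.14635661 0.11920085] [ 0.15369378 -0.34758182  0.67033558]
edge 43.2 43.7
edge2 6.0 44.2
railL 46.0 -90.9
railR 47.7 146.4
```

```bash
python3 -m handwheel '[[0,0,1.5,0,0,0,1],[0,0,2.8,0,0,0,1],[0,0,2.8,0,0,0,1],[0,1,2.8,0,0,0,1],[0,2,2.8,0,0,0,1],[0,2.5,2.8,0,0,0,1],[0,3.2,2.8,0,0,0,1],[0,4,2.8,0,0,0,1],[0,5,2.8,0,0,0,1],[0,6,2.8,0,0,0,1],[0,7,2.8,0,0,0,1],[0,8,2.8,0,0,0,1],[0,9,2.8,0,0,0,1],[0,10,2.8,0,0,0,1],[0,11,2.8,0,0,0,1],[0,12,2.8,0,0,0,1],[0,12.8,2.8,0,0,0,1],[0,13.5,2.8,0,0,0,1],[0,14,2.8,0,0,0,1],[0,14,2.8,0,0,0,1]]'
python3 - <<'E'
from h import *
f=snap('wrist','w4')
E
```

```text
time: 6.97
ee_pos: [0.4937, 0.0065, 0.0908]
ee_rot: [-0.0, 0.999, -0.054, 0.001]
contact_force: [-0.4, 1.8, 7.3]
opening: 0.0002
gripper_force: 2.9
```

View pics/w4.png

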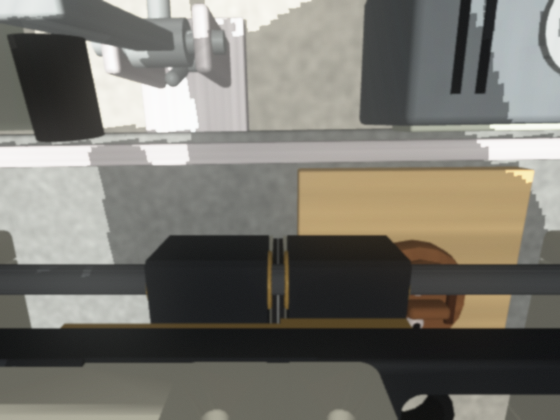

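The board moved with the fingers: its +y edge is now at column ~298, the right end at ~530, and the lamp stands above it. The mask is at (430,290), behind the finger silhouette. I'll check the clearances.

```bash
python3 - <<'E'
from h import *
f=load('w4');s=sense();q=s['ee_rot'];t=2*np.arctan2(q[2],q[1])
X=np.array([np.cos(t),np.sin(t)]);Y=np.array([np.sin(t),-np.cos(t)])
print(s['ee_pos'],s['contact_force'],s['moment'])
for n,u,v,z in [('edge',299,172,.032),('edge2',299,225,.032),('far',533,172,.032),('railR',540,140,.028)]:
    d=pt(f,u,v,z)[:2]-s['ee_pos'][:2];print(n,(d@X*1000).round(1),(d@Y*1000).round(1))
from numpy import array
p=np.array([.4985,.0469]);th=np.radians(-5.7);R=np.array([[np.cos(th),-np.sin(th)],[np.sin(th),np.cos(th)]])
c=s['ee_pos'][:2]; print('tcp bed',R.T@(c-p))
E
```

```text
[0.49367091 0.00655604 0.09085048] [1.19227607 0.72042736 6.85716184] [ 0.20677658 -0.17065067  0.00982379]
edge 44.9 10.5
edge2 19.0 11.0
far 44.9 119.2
railR 59.3 122.7
tcp bed [-0.00079826 -0.0406241 ]
```

```bash
python3 -m handwheel '[[0,0,-0.3,0,0,0,1],[0,0,-0.3,0,0,0,1],[0,0.6,-0.3,0,0,0,1],[0,1.4,-0.3,0,0,0,1],[0,2.2,-0.3,0,0,0,1],[0,2.8,-0.3,0,0,0,1],[0,3.0,-0.3,0,0,0,1],[0,3.0,-0.3,0,0,0,1]]'
python3 -m handwheel '[[0,0.1,0,0,0,0,1],[0,0.2,0,0,0,0,1],[0,0.3,0,0,0,0,1],[0,0.3,0,0,0,0,1]]'
```

```text
time: 7.68
ee_pos: [0.4897, -0.0236, 0.0931]
ee_rot: [0.0, 0.999, -0.054, -0.0]
contact_force: [0.1, 0.7, -0.0]
opening: 0.0008
gripper_force: 0.0
time: 8.02
ee_pos: [0.4895, -0.0254, 0.0931]
ee_rot: [0.0, 0.999, -0.053, -0.0]
contact_force: [0.3, 1.5, 0.4]
opening: 0.0008
gripper_force: 0.3
```

```bash
python3 -m handwheel '[[0,0.1,0,0,0,0,1],[0,0.2,0,0,0,0,1],[0,0.3,0,0,0,0,1],[0,0.3,0,0,0,0,1],[0,0.3,0,0,0,0,1]]'
python3 -m handwheel '[[0,0.1,0,0,0,0,1],[0,0.2,0,0,0,0,1],[0,0.2,0,0,0,0,1],[0,0.2,0,0,0,0,1]]'
python3 - <<'E'
from h import *
f=snap('wrist','w5');s=sense();q=s['ee_rot'];t=2*np.arctan2(q[2],q[1]);print(s['ee_pos'],s['contact_force'])
E
```

```text
time: 8.43
ee_pos: [0.4892, -0.0285, 0.0932]
ee_rot: [0.0, 0.999, -0.053, -0.0]
contact_force: [-0.3, 0.7, 0.4]
opening: 0.0004
gripper_force: 0.2
time: 8.77
ee_pos: [0.489, -0.0297, 0.0933]
ee_rot: [-0.0, 0.999, -0.053, 0.0]
contact_force: [0.3, 4.5, 0.7]
opening: 0.0005
gripper_force: 2.0
[ 0.48902391 -0.02966193  0.09325042] [-0.76358898  5.78571015  1.4172494 ]
```

View pics/w5.png

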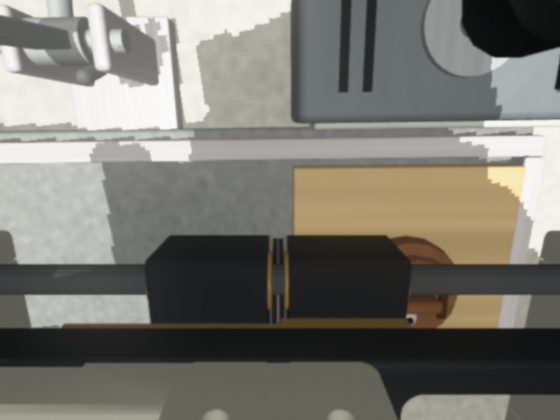

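The board's right edge (column ~525) now meets the end stop's inner face, and the force is rising. I'll give it one more small nudge to confirm.

```bash
python3 -m handwheel '[[0,0.1,0,0,0,0,1],[0,0.2,0,0,0,0,1],[0,0.3,0,0,0,0,1],[0,0.3,0,0,0,0,1],[0,0.3,0,0,0,0,1]]'
```

```text
time: 9.23
ee_pos: [0.4887, -0.0304, 0.0933]
ee_rot: [-0.002, 0.999, -0.052, 0.0]
contact_force: [-1.9, 14.2, 2.1]
opening: 0.0007
gripper_force: 5.4
```

Home: it is stiff at 14 N with no further travel. I'll back off, rise and go near the knob with the gripper open.

```bash
python3 -m handwheel '[[0,-1.5,0,0,0,0,1],[0,-2.5,0,0,0,0,1],[0,-2.5,-4,0,0,0,1],[0,-2.5,-8,0,0,0,1],[0,-2.5,-12,0,0,0,1],[0,-2.5,-15,0,0,0,-1],[3,0,-15,0,0,0,-1],[5.8,3,-15,0,0,0,-1],[5.8,6,-15,0,0,0,-1],[5.8,6,-15,0,0,0,-1],[5.8,6,-15,0,0,0,-1],[5.8,6,-15,0,0,0,-1],[5.8,6,-15,0,0,0,-1],[5.8,6,-15,0,0,0,-1]]'
python3 - <<'E'
from h import *
f=snap('wrist','w6');s=sense();print(s['ee_pos'])
E
```

```text
time: 10.4
ee_pos: [0.5399, -0.0979, 0.2432]
ee_rot: [-0.0, 0.999, -0.052, -0.0]
contact_force: [-0.5, -0.1, 0.8]
opening: 0.0561
gripper_force: 0.0
[ 0.53994858 -0.09799852  0.24330683]
```

View pics/w6.png

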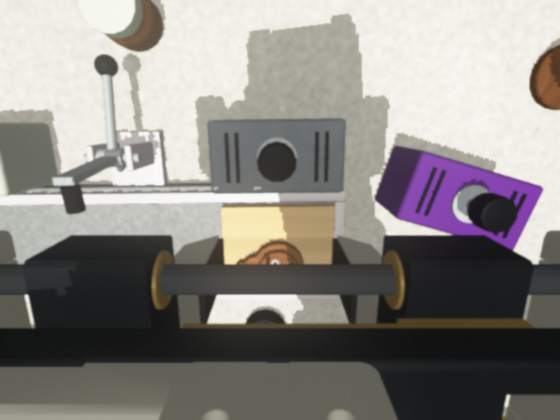

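The board sits against the stop (edge at column ~335), the finger is open with its ball at (105,65), and the knob's top disc centre is at (277,161).

```bash
python3 - <<'E'
from h import *
f=load('w6');s=sense();q=s['ee_rot'];t=2*np.arctan2(q[2],q[1])
X=np.array([np.cos(t),np.sin(t)]);Y=np.array([np.sin(t),-np.cos(t)])
for n,u,v,z in [('knob',277,161,.108),('bL',222,204,.032),('bR',335,204,.032)]:
    w=pt(f,u,v,z)[:2];d=w-s['ee_pos'][:2];print(n,w.round(4),(d@X*1000).round(1),(d@Y*1000).round(1))
print(pt(f,277,161),s['opening'])
E
```

```text
knob [ 0.5808 -0.1022] 41.0 -0.1
bL [ 0.5368 -0.0444] -8.7 -52.9
bR [ 0.5256 -0.152 ] -8.6 55.2
[ 0.58058855 -0.10218581  0.10654628] 0.05986063684744728
```

```bash
python3 -m handwheel '[[4.1,0,0,0,0,0,-1],[4.1,0,0,0,0,0,-1],[4.1,0,0,0,0,0,-1],[4.1,0,0,0,0,0,-1],[4.1,0,3,0,0,0,-1],[4.1,0,6,0,0,0,-1],[4.1,0,9,0,0,0,-1],[4.1,0,9.7,0,0,0,-1],[4.1,0,9.7,0,0,0,-1],[4.1,0,9.7,0,0,0,1],[4.1,0,9.7,0,0,0,1],[4.1,0,9.7,0,0,0,1],[4.1,0,9.7,0,0,0,1],[4.1,0,9.7,0,0,0,1],[4.1,0,9.7,0,0,0,1],[4.1,0,9.7,0,0,0,1],[4.1,0,9.7,0,0,0,1],[4.1,0,9.7,0,0,0,1],[4.1,0,9.7,0,0,0,1],[4.1,0,9.7,0,0,0,1]]' 25
```

```text
time: 12.12
ee_pos: [0.581, -0.1016, 0.1463]
ee_rot: [-0.001, 0.999, -0.053, 0.0]
contact_force: [1.0, 6.9, 0.2]
opening: 0.0276
gripper_force: 25.0
```

Gripped at 27.6 mm, which matches the knob. Pulling up.

```bash
python3 -m handwheel '[[0,0,-0.3,0,0,0,1],[0,0,-0.6,0,0,0,1],[0,0,-0.9,0,0,0,1],[0,0,-1.0,0,0,0,1],[0,0,-1.1,0,0,0,1],[0,0,-1.1,0,0,0,1],[0,0,-1.1,0,0,0,1],[0,0,-1.1,0,0,0,1]]' 30
```

```text
time: 12.78
ee_pos: [0.5809, -0.1016, 0.1564]
ee_rot: [-0.001, 0.999, -0.052, -0.0]
contact_force: [3.2, 5.1, -7.9]
opening: 0.0272
gripper_force: 30.0
```

The TCP rose 10.1 mm with 7.9 N of pull, so the knob is at its full-out stop. I'll let it back, open and retreat upward.

```bash
python3 -m handwheel '[[0,0,-0.5,0,0,0,1],[0,0,0,0,0,0,1],[0,0,0,0,0,0,-1],[0,0,0,0,0,0,-1],[0,0,0,0,0,0,-1],[0,0,0,0,0,0,-1],[0,0,0,0,0,0,-1],[0,0,0,0,0,0,-1],[0,0,-3,0,0,0,-1],[0,0,-6,0,0,0,-1],[0,0,-10,0,0,0,-1],[-4.1,0,-10,0,0,0,-1],[-4.1,0,-10,0,0,0,-1],[-4.1,0,-10,0,0,0,-1],[-4.1,0,-10,0,0,0,-1]]'
python3 - <<'E'
from h import *
f=snap('wrist','w7');s=sense();print(s['ee_pos'],s['opening'],s['contact_force'])
E
```

```text
time: 14.03
ee_pos: [0.5402, -0.0994, 0.2578]
ee_rot: [0.0, 0.999, -0.053, 0.001]
contact_force: [0.9, -0.3, 0.2]
opening: 0.0917
gripper_force: 0.0
[ 0.54064232 -0.09936081  0.25753253] 0.0917116151212886 [-0.5411396   0.21324718  0.16569539]
```

View pics/w7.png

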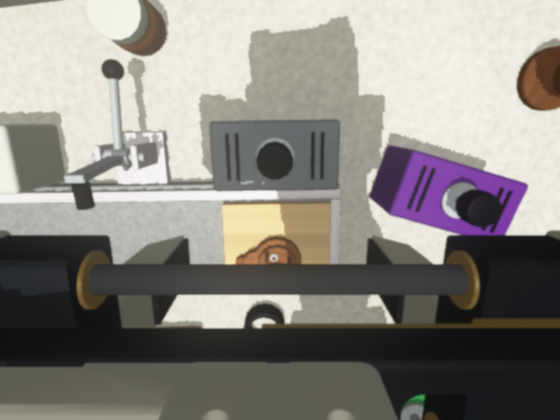

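The board is home (right edge at column ~331, against the stop), the finger is open (ball at 112,70), the knob is released at (275,160), and the gripper is clear of everything.

```bash
python3 -c "
from station import *
print(sign_off())"
```

```text
the job is handed in; nothing more can be done
None
```

I handed the job in at about 14 s on the robot's clock, with no verdict shown: the finger stands open, the board is against the lamp-bay end stop, and the knob was pulled fully out (10.1 mm) and released.

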